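Lay the tilting tray rest flat

TASK

The tray on the tilting rest is checked, so lay the rest flat: with the fingertips press the red thumb pad down until the pawl snaps clear of the toothed quadrant, then ease the frame down by its black handle bar until it is fully home on its base, leaving the pawl clear. Only push: do not force the frame against the ratchet, do not lift it, let it slam or press on the tray of parts, and leave the tub, the phone and the loupe standing where they are.

Things in the scene. Friction and masses are not known exactly. Their poses are not given: they have to be found in the camera images.
- rest: Grey steel base of the tilting tray rest, 290 mm (x) by 312 mm (y), fixed to the bench. Origin: centre of its underside, on the bench. Its x axis points from the hinge (near side) to the handle bar (far side), its z up, its y to the side that carries the quadrant and pawl. The frame (302 mm wide over the bar's ends) is hinged on the base's near edge; a steel quadrant plate with upward-facing teeth stands at y = +165 mm, 130 to 170 mm from the hinge axis, up to 170 mm high.
- hinge_mid (a point): Middle of the frame's hinge axis, which runs along the base's y axis, 45 mm above the bench and 120 mm to the near side of the base's origin.
- tilt_frame (a joint): Tilt of the frame, rad: 0 = flat, home on its rubber stops; grows as the bar end is raised (0.78 at most). It starts between about 0.42 and 0.70. The hinge is stiff, so the frame stays where it is left and does not drop: with the pawl clear, the bar needs about 5 to 12 N of downward push. With the pawl in the teeth it can be pushed down at most 20 mm at the bar before it locks.
- bar_mid (a point): Centre of the handle bar at mid length: a level bar along the base's y axis with a black rubber sleeve 25 mm in diameter and 230 mm long, at the raised far end of the frame, 250 mm from the hinge axis along the frame and 16 mm above the frame's mid-plane through the hinge. It swings about hinge_mid: 61 mm above the bench when flat and then 130 mm to the far side of the base's origin.
- pawl (a joint): Angle of the pawl relative to the frame, rad: 0 to 0.17 = in the teeth, 0.5 = clear. An over-centre spring (change-over at 0.25) holds it in either position; the pad needs about 5 N at first, less and less towards the change-over, and there it snaps away by itself.
- pawl_pad (a point): Middle of the upper face of the red thumb pad (36 x 30 mm, 9 mm thick, roughly level at the start), left of the frame as seen from the robot, on a 55 mm lever that points from the pawl's pivot back towards the hinge. Pressed straight down it goes about 20 to 27 mm to its clear position; there it stops hard, and over about 10 N then starts to push the frame down. It rides on the frame.
- tray: White thermoformed tray with 5 by 9 pockets holding small black mouldings, 188 x 268 x 22 mm, clipped into the frame between hinge and bar; its rim is 30 mm from the sleeve and 13 mm lower than the sleeve's top. Not to be pressed on. Origin: centre of its underside.
- tub: Loose red plastic tub with black mouldings in it, 72 mm in diameter and 58 mm high, beside the pawl. Origin: centre of its underside.
- phone: Loose white cordless handset upright in its charging cradle, 75 x 70 mm and 160 mm high, on the other side of the rest. Origin: centre of its underside.
- loupe: Loose black hand loupe standing on the bench beyond the bar, 40 mm in diameter and 42 mm high. Origin: centre of its underside.

How it is judged:
By the outcome, as a careful person would: the job done as asked, in the order asked, and still so for the second after the job is handed in, with the robot touching nothing.
It also fails if it takes over 42 s, if anything falls off the work surface, if the arm or the gripper's body presses on something with over 40 N, if the wrist force passes 120 N, or if a joint passes its speed limit or range.

ROBOT

A 6-joint arm with a two-finger parallel gripper is mounted at the origin on the work surface. World frame = base frame: x ahead of the robot, y to its left, z up, the work surface at z = 0. Lengths are in mm, angles in rad, forces in N, time in s.
With the tool pointing down it reaches from about 300 to 775 mm from the base axis. Payload 14.6 kg.
Tool frame: the origin (TCP) lies between the finger pads; the fingertips stand 22 mm ahead of it and the grasp point (between the pads) lies 3 mm ahead of it (manip.tcp_to_tips is the distance from the TCP to the fingertips, in mm); y points along the fingers, z is the direction in which the jaws open and shut, and the axes are right-handed (so a half turn about y gives the same grasp; the last joint's range is limited). The gripper opens to 94 mm and grips with 3 to 60 N. Pads are 16 mm wide; open, the fingers measure 119 mm over their backs; the gripper's body (75 mm by 177 mm) begins 78 mm behind the grasp point.
Start: joints at [-0.067, 0.3, 1.521, -0, 1.321, -0.067], TCP at [549.99, -0.002, 227.446] pointing down, gripper open.
Joint ranges: [-3.03, 3.03], [-0.79, 2.21], [0.23, 2.52], [-1.04, 4.18], [0, 3.07], [-2.55, 2.55]. Speed limits (rad/s): [2.22, 2.22, 2.57, 3.14, 3.14, 3.14].

INTERFACE

Orientations are given as [roll, pitch, yaw] about the fixed x, y, z axes, in that order (R = Rz(yaw) Ry(pitch) Rx(roll)).
In Python, from cell import manip gives the robot as it stands.
- The arm moves only by the shell command python3 -m jog 'ROWS' [OPENING] [FORCE]. ROWS is JSON, one flat list of numbers, 6 for each row, row after row: the shift along the tool's x, y, z in mm, then the turn, a rotation vector about the tool's x, y, z in degrees. A call has 1 to 10 rows; each row is the pose to reach, as a shift and turn from the pose commanded when the call began, along the tool's axes at that moment; what a row does not reach only later rows make up. A row lasts 1/12 s, in which the tool goes at most 41.7 mm and 7.16 degrees, less where a joint would pass 70% of its speed; a pose out of reach is approached as far as the arm can. A call with a gripper value outside its range is refused whole. OPENING is the finger opening in mm, from 0 to 94, set as the call begins (- or left out, the last holds). The fingers move at their own pace and stop on an object; FORCE is the grip in N (left out, the last holds). Time passes only in rows, so rows that repeat a pose let the fingers close. It gives the time, the measured TCP pose, the force and the opening at its end, in the units of the state.
- manip.read_state(): the state, without advancing time (a new reading comes with each control period).
- manip.camera(name): name is "scene" or "side" or "wrist"; returns a dict with "img" (420x560x3 uint8, red, green, blue), "intrinsics" (3x3 intrinsics, pixels), "k1" (the pictures are not rectified: a ray, as slopes to the right and down, at radius r is drawn at 1 + k1 r^2 times it, then the intrinsics apply), "origin" and "orientation" of the camera in the world. Camera axes: x right, y down, z forward; pixel columns grow to the right and rows downward; lengths in mm; the calibration is good to about 2 mm. A picture is of the moment at which its call begins. There is no depth.
- manip.sign_off(): hands the job in, once; it reports no verdict.
Trained networks look in a picture, given as the dict that the camera call returned (one of the last four; its "shot" number tells which), for a name from the list of things; names that differ only in an ending like _2 or _b are one class to them, and where a whole thing is asked for, a point or a joint stands for the part that bears it (a point fixed in the world has none). Each returns a list of dicts, best first, with "score" (0 to 1); they miss things now and then, are a little off and sometimes report something else, mostly with a low value. They report only what shows in the picture. A call takes as long as a camera call.
- manip.masks_of(thing, picture): "pixels" (420x560 bool, what is visible of it) and "xy" ([column, row] in pixels, amid what is visible of it).
- manip.tip_of(thing, picture): "xy" ([column, row] in pixels: a listed point, or the origin of a listed thing).
The state is a dict: "clock": time; "joints": joint angles; "qd": joint speeds; "effort": joint torques, N m; "eef_pos": TCP position; "eef_rot": TCP orientation; "wrist_force": force on the tool from outside, world axes, zero at the start; "moment": the same for the moment, N m; "finger_gap": finger opening in mm.
Only numpy, scipy, OpenCV 4.12 (cv2) and the standard library are available. Lean on these libraries where they do the work, as an engineer would, in place of code of your own. Each camera call takes 0.05 s, during which the arm holds its last target.

## Working session

There is one attempt and no reset: what is moved stays moved. The work goes in short steps, Python scripts to look and compute and a shell command to move; the robot and the scene stay as the last step left them, time stands still between calls to the robot, and variables do not carry over. Pictures are saved under pics/ and viewed, and the job is handed in when it is done.

```bash
ls; mkdir -p pics; cat > h.py <<'E'
import numpy as np, cv2
from cell import manip
from scipy.spatial.transform import Rotation as R
def rot(o):
    o=np.array(o,float)
    return o if o.shape==(3,3) else (R.from_euler('xyz',o).as_matrix() if o.size==3 else R.from_quat(o).as_matrix())
def proj(c,P):
    P=np.atleast_2d(P); q=(P-np.array(c['origin']))@rot(c['orientation'])
    s=q[:,:2]/q[:,2:]; r2=(s**2).sum(1,keepdims=True); s=s*(1+c['k1']*r2)
    K=np.array(c['intrinsics']); return s@K[:2,:2].T+K[:2,2]
def ray(c,uv):
    K=np.array(c['intrinsics']); s=np.linalg.solve(K[:2,:2],np.array(uv)-K[:2,2]); d=s.copy()
    for _ in range(30): d=s/(1+c['k1']*(d@d))
    v=rot(c['orientation'])@np.r_[d,1]; return np.array(c['origin']),v/np.linalg.norm(v)
def tri(obs):
    A=0;b=0
    for c,uv in obs:
        o,v=ray(c,uv); M=np.eye(3)-np.outer(v,v); A=A+M; b=b+M@o
    p=np.linalg.solve(A,b); return p,[np.round(proj(c,p)[0]-uv,1) for c,uv in obs]
def save(c,n): cv2.imwrite('pics/'+n+'.png',c['img'][:,:,::-1])
E
python3 - <<'E'
from h import *
print(manip.read_state())
C={}
for n in ['scene','side','wrist']:
    c=manip.camera(n); save(c,n+'0'); print(n,c['origin'],c['orientation'],c['intrinsics'],c['k1']); C[n]=c
for t in ['rest','hinge_mid','bar_mid','pawl_pad','tray','tub','phone','loupe']:
    obs=[]
    for n,c in C.items():
        r=manip.tip_of(t,c); print(t,n,[(np.round(a['xy'],1).tolist(),round(a['score'],2)) for a in r[:2]])
        if r and n!='wrist': obs.append((c,np.array(r[0]['xy'])))
    if len(obs)>1: print('   ',*tri(obs))
E
```

```text
pics
{'clock': 0.0, 'joints': array([-6.65799189e-02,  3.00507411e-01,  1.52157106e+00, -2.25273411e-05,
        1.32070542e+00, -6.66415646e-02]), 'qd': array([-7.34872979e-05,  6.41130561e-04, -1.12165515e-03, -1.05734736e-03,
       -1.64876061e-03,  9.32397625e-05]), 'effort': array([-1.53750298e-03, -5.31805658e+01, -3.52735734e+01,  7.07558286e-02,
        2.43994006e-02, -4.79655944e-05]), 'eef_pos': array([5.49764776e+02, 1.83566700e-02, 2.26870640e+02]), 'eef_rot': array([-1.57198637e+00,  5.75555643e-05, -1.57072913e+00]), 'wrist_force': array([-0.02877173, -0.2307257 ,  0.23858646]), 'moment': array([-0.00088011,  0.01601415,  0.06496435]), 'finger_gap': 93.85460667813705}
scene [1416.18605002  -27.92411324  762.17062514] [-2.27529858  0.01845979  1.45168898] [[469.58711534   0.         274.86429468]
 [  0.         469.58711534 207.98163859]
 [  0.           0.           1.        ]] 0.013885098382012889
side [ 441.71664952 -682.64382843 1022.78679462] [-2.44132587  0.0028953  -0.21204837] [[451.35498073   0.         281.64926156]
 [  0.         451.35498073 204.20469436]

[... 634 characters left out ...]
side []
pawl_pad wrist []
tray scene [([282.7, 178.6], 0.61)]
tray side [([254.1, 211.3], 0.72)]
tray wrist [([238.5, 92.3], 0.71)]
    [526.68463913  82.60519664  88.92143716] [array([-0.9,  1. ]), array([-0.6, -1. ])]
tub scene []
tub side [([246.7, 158.4], 0.43)]
tub wrist []
phone scene [([172.5, 211.5], 0.63), ([288.0, 178.3], 0.55)]
phone side [([268.0, 320.7], 0.6)]
phone wrist []
    [ 508.02331736 -192.40379414    2.65362564] [array([-1.2,  0.9]), array([-0.9, -1.2])]
loupe scene [([282.2, 281.9], 0.93)]
loupe side [([341.9, 223.9], 0.7)]
loupe wrist [([501.5, 133.5], 0.68), ([241.4, 91.8], 0.5)]
    [770.96685407  49.81789013   5.00173699] [array([-0.4,  0.4]), array([-0.3, -0.3])]
```

View pics/scene0.png

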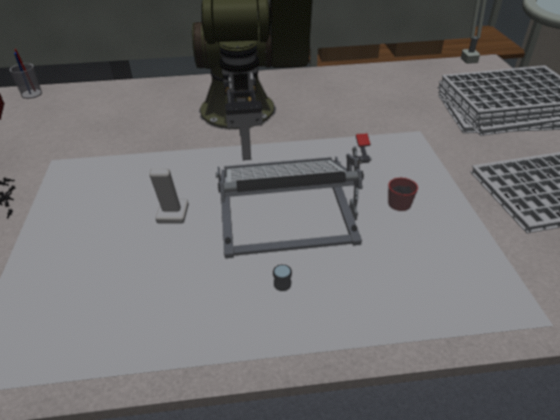

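View pics/side0.png

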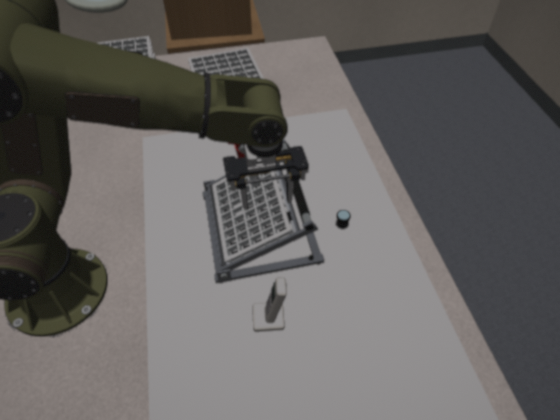

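View pics/wrist0.png

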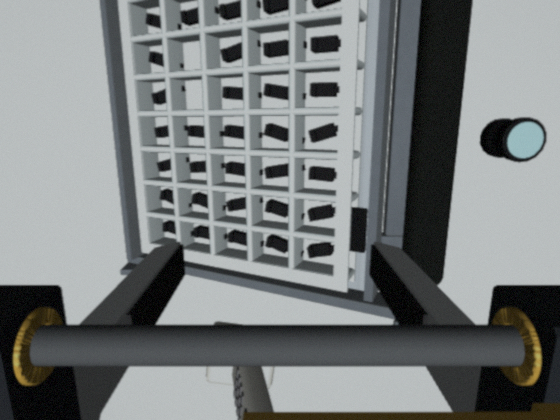

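The scene view shows the rest base with its far corners at (228,248) and (357,239), the red pad at about (363,140), the tub at (402,194), the loupe at (282,278) and the phone at (170,200). The arm hides the pad in the side view. In the wrist view, the sleeve is the black band at columns 410–470.

```bash
cat >> h.py <<'E'
def model(p):
    x,y,yaw,t=p; c,s=np.cos(yaw),np.sin(yaw); M=np.array([[c,-s,0],[s,c,0],[0,0,1]]); o=np.array([x,y,0])
    W=lambda v:o+M@np.array(v,float)
    f=lambda u,v,h:W([-120+u*np.cos(t)-h*np.sin(t),v,45+u*np.sin(t)+h*np.cos(t)])
    return W,f
E
python3 - <<'E'
from h import *
from scipy.optimize import least_squares
C={n:manip.camera(n) for n in ['scene','side','wrist']}
obs=[('rest','side',(260.3,225.7)),('rest','wrist',(267.5,97.3)),('hinge','scene',(276.9,168)),('hinge','wrist',(128.1,98.8)),('bar','side',(294.1,182.8)),('bar','wrist',(441.8,82))]
def res(p):
    W,f=model(p); P={'rest':W([0,0,0]),'hinge':W([-120,0,45]),'bar':f(250,0,16)}
    return np.concatenate([proj(C[n],P[k])[0]-uv for k,n,uv in obs])
for t0 in (.45,.6):
    s=least_squares(res,[540,80,0,t0],loss='soft_l1',f_scale=3); print(s.x,s.cost); 
for o,r in zip(obs,res(s.x).reshape(-1,2)): print(o[:2],r.round(1))
W,f=model(s.x)
print('bar',f(250,0,16),'origin',W([0,0,0]))
for k in [(145,156,0),(145,-156,0),(-145,156,0)]: print(k,proj(C['scene'],W(k)))
print(proj(C['scene'],[f(250,115,16),f(250,-115,16)]))
# pad/tub by colour masks
for n in C:
  for t in ('pawl_pad','pawl','tub','phone','loupe','bar_mid'):
    for m in manip.masks_of(t,C[n])[:1]: print(n,t,np.round(m['xy']),round(m['score'],2),m['pixels'].sum())
big=cv2.resize(C['scene']['img'][110:270,200:430],None,fx=3.4,fy=3.4,interpolation=cv2.INTER_CUBIC); cv2.imwrite('pics/z1.png',big[:,:,::-1])
E
```

```text
[5.41136049e+02 8.82411341e+01 1.38390760e-02 4.31934325e-01] 5.966319822593902
[5.41136049e+02 8.82411335e+01 1.38390798e-02 4.31934315e-01] 5.966319822594939
('rest', 'side') [-0.5  2.1]
('rest', 'wrist') [0.3 1.9]
('hinge', 'scene') [1.3 0.9]
('hinge', 'wrist') [-0.3 -0.4]
('bar', 'side') [ 1.1 -0.3]
('bar', 'wrist') [-0.2 -0.7]
bar [641.46781057  89.62972141 164.18758496] origin [541.13604853  88.2411335    0.        ]
(145, 156, 0) [[362.34791346 245.7658059 ]]
(145, -156, 0) [[225.31172721 260.79663587]]
(-145, 156, 0) [[333.43960555 171.71385069]]
[[345.60054259 177.96063253]
 [237.1029027  188.40957764]]
scene pawl_pad [361. 145.] 0.88 317
scene pawl [364. 148.] 0.84 351
scene tub [399. 194.] 0.97 881
scene phone [165. 195.] 0.77 1354
scene loupe [282. 276.] 0.92 484
scene bar_mid [289. 172.] 0.56 4589
side tub [256. 226.] 0.48 8370
side phone [272. 309.] 0.95 1256
side loupe [343. 219.] 0.71 264
side bar_mid [255. 220.] 0.63 6656
wrist phone [247. 383.] 0.64 2362
wrist loupe [517. 135.] 0.85 2406
wrist bar_mid [278. 134.] 0.92 90370
```

View pics/z1.png

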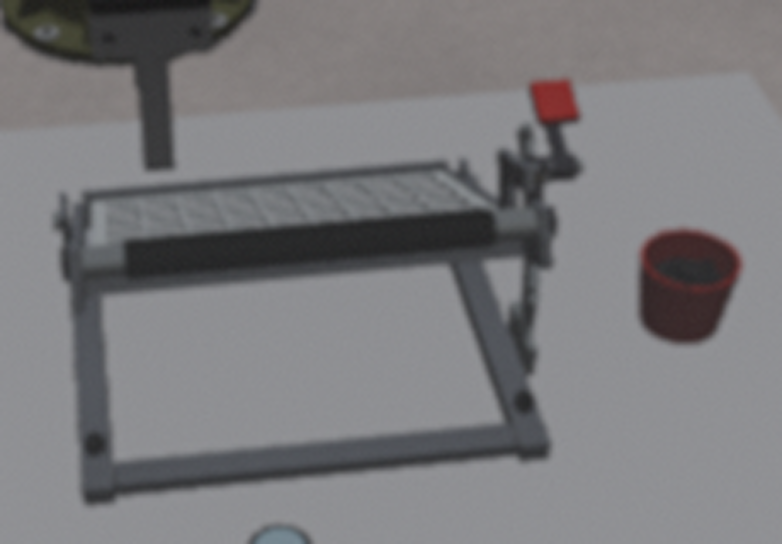

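```bash
python3 -m jog '[-20,-35,0,0,0,0,-50,-55,0,0,0,0,-85,-75,0,0,0,0,-120,-80,0,0,0,0,-140,-80,0,0,0,0,-140,-80,0,0,0,0,-140,-80,0,0,0,0,-140,-80,0,0,0,0]' 0 20
python3 - <<'E'
from h import *
C={n:manip.camera(n) for n in ['scene','side','wrist']}
for n in C: save(C[n],n+'1')
for t in ('pawl_pad','tub','bar_mid','rest','hinge_mid'):
  for n in C:
    r=manip.tip_of(t,C[n])[:2]; m=manip.masks_of(t,C[n])[:1]
    print(t,n,[(np.round(a['xy'],1).tolist(),round(a['score'],2)) for a in r],[(np.round(a['xy'],1).tolist(),round(a['score'],2)) for a in m])
E
```

```text
clock: 3.07
eef_pos: [550.0, 139.3, 307.1]
eef_rot: [-1.571, -0.0, -1.571]
wrist_force: [0.1, 0.4, -0.1]
finger_gap: 44.1
pawl_pad scene [([362.9, 140.1], 0.6)] [([363.1, 146.6], 0.59)]
pawl_pad side [([233.9, 138.0], 0.56)] [([236.3, 138.9], 0.56)]
pawl_pad wrist [([215.7, 16.4], 0.72)] [([235.5, 29.0], 0.64)]
tub scene [([397.9, 202.6], 0.67)] []
tub side [([246.0, 155.8], 0.6)] [([239.2, 153.9], 0.74)]
tub wrist [([162.7, 230.1], 0.27)] []
bar_mid scene [([173.2, 212.9], 0.74), ([289.8, 178.6], 0.56)] [([293.1, 172.5], 0.59)]
bar_mid side [] [([256.4, 208.7], 0.92)]
bar_mid wrist [([379.9, 265.2], 0.89)] [([273.6, 174.8], 0.56)]
rest scene [([172.1, 212.3], 0.69)] [([297.4, 184.0], 0.67)]
rest side [([258.3, 226.4], 0.83)] [([256.6, 215.5], 0.69)]
rest wrist [([267.2, 217.3], 0.74)] [([275.4, 172.0], 0.94)]
hinge_mid scene [([277.9, 166.7], 0.56)] [([296.3, 183.1], 0.6)]
hinge_mid side [([215.5, 226.0], 0.66)] [([256.5, 215.7], 0.68)]
hinge_mid wrist [([162.1, 228.7], 0.74)] [([273.3, 174.7], 0.83)]
```

View pics/wrist1.png

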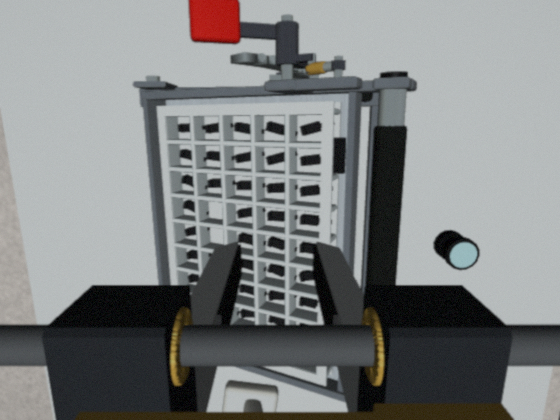

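View pics/side1.png

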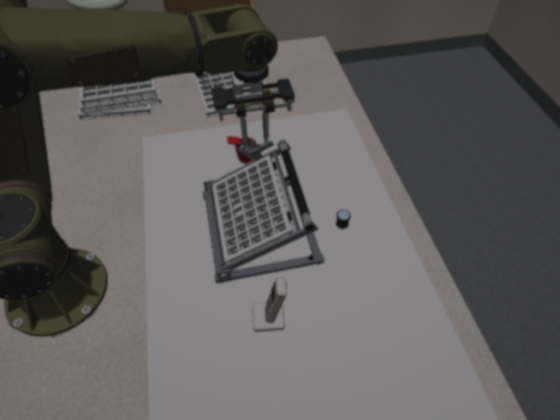

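The wrist view shows the red pad at about (215,17), and the side view shows it at about (234,139). I'll triangulate from these.

```bash
python3 - <<'E'
from h import *
from scipy.optimize import least_squares
C={n:manip.camera(n) for n in ['scene','side','wrist']}
print(tri([(C['scene'],(362.9,140.1)),(C['side'],(233.9,138)),(C['wrist'],(215.7,16.4))]))
print(tri([(C['scene'],(362.9,140.1)),(C['wrist'],(215.7,16.4))]))
print('tub',tri([(C['scene'],(397.9,202.6)),(C['side'],(246,155.8))]))
hsv=cv2.cvtColor(C['wrist']['img'],cv2.COLOR_RGB2HSV)
red=((hsv[...,0]<8)|(hsv[...,0]>172))&(hsv[...,1]>150)&(hsv[...,2]>90); ys,xs=np.where(red); print('red wrist',xs.min(),xs.max(),ys.min(),ys.max(),red.sum())
P=[541.1,88.2,.0138,.432]; W,f=model(P)
for k,n,uv in [('bar','wrist',(379.9,265.2)),('rest','wrist',(267.2,217.3)),('hinge','wrist',(162.1,228.7)),('rest','side',(258.3,226.4))]:
    print(k,n,proj(C[n],{'rest':W([0,0,0]),'hinge':W([-120,0,45]),'bar':f(250,0,16)}[k])[0]-uv)
E
```

```text
(array([508.88502489, 278.8597723 , 173.36710079]), [array([ 1.2, -1.5]), array([-0.2,  1.3]), array([3. , 1.2])])
(array([505.65363416, 279.23493123, 167.68202926]), [array([ 0.8, -0.1]), array([-0.3,  2.7])])
tub (array([550.24872495, 374.69699623,   6.62196897]), [array([ 1. , -1.2]), array([0.5, 1.1])])
red wrist 190 240 0 44 2086
bar wrist [ 4.38386005 -0.90160532]
rest wrist [ 2.54482164 -0.23878364]
hinge wrist [ 3.39313091 -0.60771877]
rest side [1.46854687 1.40316364]
```

```bash
python3 -m jog '[-35,0,-10,0,0,0,-70,10,-22,0,0,0,-105,25,-33,0,0,0,-139,45,-43,0,0,0,-139,60,-43,0,0,0,-139,60,-43,0,0,0,-139,60,-43,0,0,0,-139,60,-43,0,0,0]'  0 30
python3 - <<'E'
from h import *
C={n:manip.camera(n) for n in ['scene','side','wrist']}
for n in C: save(C[n],n+'2')
rs=[]
for n,c in C.items():
    r=manip.tip_of('pawl_pad',c)[:2]; print(n,[(np.round(a['xy'],1).tolist(),round(a['score'],2)) for a in r])
print(manip.read_state()['eef_pos'],manip.read_state()['finger_gap'])
p=manip.read_state()['eef_pos'];print(proj(C['wrist'],p+[0,0,-22]),proj(C['wrist'],[p[0],p[1],171]))
v=np.hstack([cv2.resize(C[n]['img'][a:a+100,b:b+133],(399,300),interpolation=cv2.INTER_CUBIC) for n,a,b in (('scene',90,300),('side',80,170))])
cv2.imwrite('pics/z2.png',v[:,:,::-1])
E
```

```text
clock: 5.53
eef_pos: [507.6, 278.4, 248.7]
eef_rot: [-1.569, 0.0, -1.572]
wrist_force: [-0.7, -0.3, 1.0]
finger_gap: 0.3
scene [([361.3, 140.8], 0.6)]
side [([231.3, 140.5], 0.59)]
wrist [([279.9, 229.7], 0.56)]
[507.28717534 278.61037084 247.99893907] 0.8802662223651593
[[275.58131409 259.02233684]] [[275.73192069 228.53165096]]
```

View pics/wrist2.png

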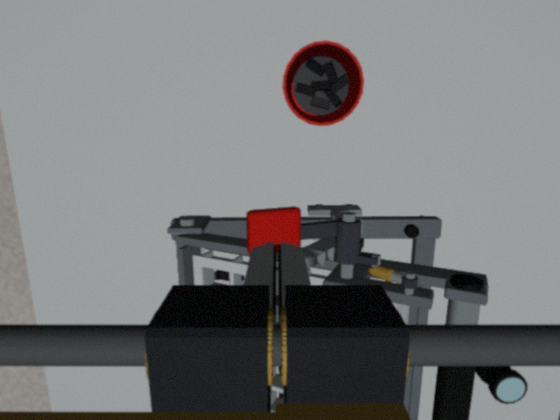

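View pics/z2.png

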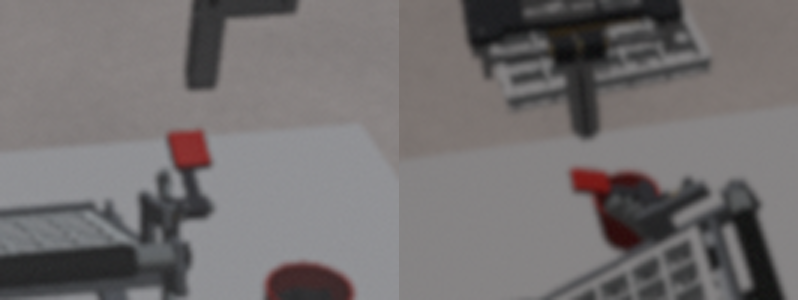

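Tips are centred over the pad in x, with the pad at about (273,229) in the wrist view. Next I'll descend to just above it.

```bash
python3 -m jog '[0,20,0,0,0,0,0,36,0,0,0,0,0,42,0,0,0,0,0,46,0,0,0,0,0,48,0,0,0,0,0,50,0,0,0,0,0,52,0,0,0,0,0,54,0,0,0,0,0,54,0,0,0,0]'
python3 - <<'E'
from h import *
C={n:manip.camera(n) for n in ['scene','side']}
v=np.hstack([cv2.resize(C[n]['img'][a:a+100,b:b+133],(399,300),interpolation=cv2.INTER_CUBIC) for n,a,b in (('scene',90,300),('side',80,170))])
cv2.imwrite('pics/z3.png',v[:,:,::-1])
E
```

```text
clock: 6.58
eef_pos: [507.1, 279.2, 194.2]
eef_rot: [-1.57, 0.001, -1.571]
wrist_force: [-2.0, -0.3, 5.2]
finger_gap: 0.2
```

View pics/z3.png

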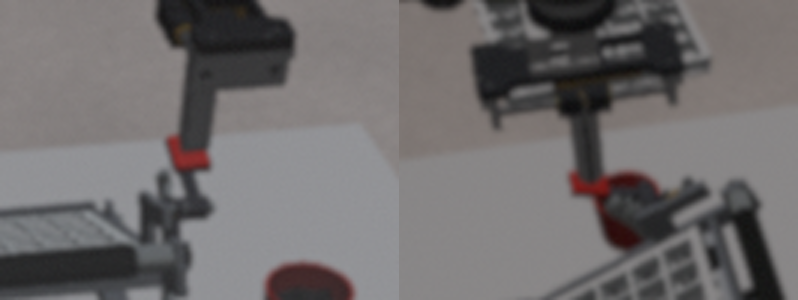

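```bash
python3 -m jog '[0,1.5,0,0,0,0,0,3,0,0,0,0,0,4.5,0,0,0,0,0,6,0,0,0,0,0,6,0,0,0,0]'; python3 -m jog '[0,1.5,0,0,0,0,0,3,0,0,0,0,0,4.5,0,0,0,0,0,6,0,0,0,0,0,6,0,0,0,0]'
python3 - <<'E'
from h import *
C={n:manip.camera(n) for n in ['scene','side']}
v=np.hstack([cv2.resize(C[n]['img'][a:a+100,b:b+133],(399,300),interpolation=cv2.INTER_CUBIC) for n,a,b in (('scene',90,300),('side',80,170))])
cv2.imwrite('pics/z4.png',v[:,:,::-1])
E
```

```text
clock: 7.1
eef_pos: [506.9, 279.0, 187.0]
eef_rot: [-1.571, -0.0, -1.571]
wrist_force: [0.1, 0.2, 0.5]
finger_gap: 0.4
clock: 7.52
eef_pos: [506.9, 278.9, 180.9]
eef_rot: [-1.571, -0.0, -1.571]
wrist_force: [-0.3, 0.5, 0.8]
finger_gap: 0.6
```

View pics/z4.png

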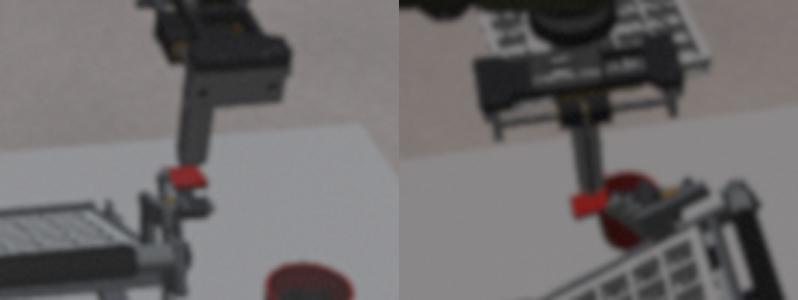

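The force has dropped to zero and a gap shows under the tips: the pawl snapped away. I'll lift off and check from above.

```bash
python3 -m jog '[0,-20,0,0,0,0,0,-50,0,0,0,0,0,-85,0,0,0,0,0,-85,0,0,0,0,40,-85,25,0,0,0,60,-85,45,0,0,0,60,-85,45,0,0,0,60,-85,45,0,0,0]'
python3 - <<'E'
from h import *
C={n:manip.camera(n) for n in ['scene','side','wrist']}
for n in C: save(C[n],n+'5')
for n in ('scene','side','wrist'): print(n,[(t,[(np.round(a['xy'],1).tolist(),round(a['score'],2)) for a in manip.tip_of(t,C[n])[:1]]) for t in ('pawl_pad','bar_mid')])
W,f=model([541.1,88.2,.0138,.432]); print(proj(C['wrist'],f(250,0,16)))
v=np.hstack([cv2.resize(C[n]['img'][a:a+100,b:b+133],(399,300),interpolation=cv2.INTER_CUBIC) for n,a,b in (('scene',90,300),('side',80,170))])
cv2.imwrite('pics/z5.png',v[:,:,::-1])
E
```

```text
clock: 8.28
eef_pos: [552.7, 217.9, 266.1]
eef_rot: [-1.571, -0.0, -1.573]
wrist_force: [-0.3, -0.3, -0.3]
finger_gap: 0.4
scene [('pawl_pad', [([359.9, 145.7], 0.59)]), ('bar_mid', [([290.1, 177.7], 0.85)])]
side [('pawl_pad', [([232.8, 144.7], 0.62)]), ('bar_mid', [([294.7, 182.0], 0.63)])]
wrist [('pawl_pad', [([208.9, 137.1], 0.94)]), ('bar_mid', [])]
[[389.48967961 377.42329265]]
```

View pics/z5.png

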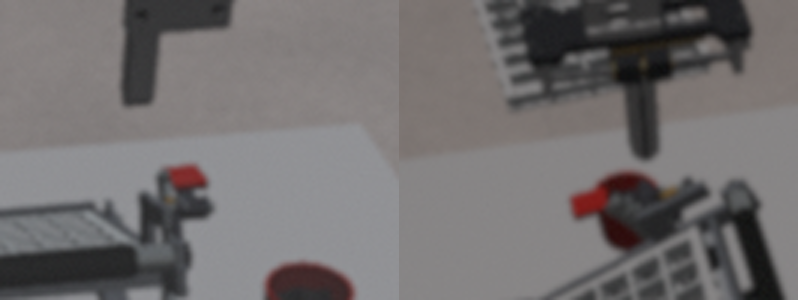

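View pics/wrist5.png

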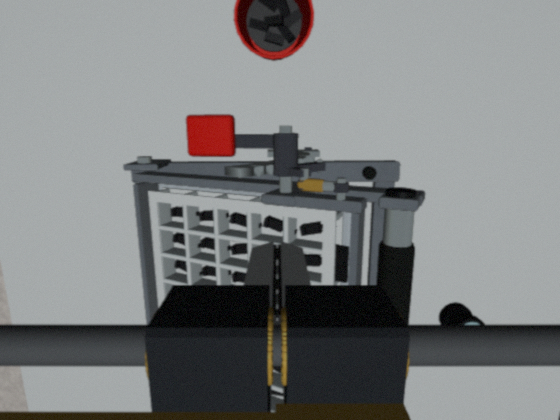

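The pad stays down with nothing touching it, so the pawl is clear. Now I'll move above the middle of the bar.

```bash
python3 -m jog '[32,0,23,0,0,0,64,0,46,0,0,0,96,5,69,0,0,0,128,10,92,0,0,0,128,30,92,0,0,0,128,30,92,0,0,0,128,30,92,0,0,0]'
python3 - <<'E'
from h import *
C={n:manip.camera(n) for n in ['scene','side','wrist']}
for n in C: save(C[n],n+'6')
print(tri([(C['scene'],(290.1,177.7)),(C['side'],(294.7,182))]))
print(manip.tip_of('bar_mid',C['wrist'])[:1])
W,f=model([541.1,88.2,.0138,.432])
for v in(-115,0,60,115): print(v,proj(C['wrist'],f(250,v,16)))
print(manip.read_state()['eef_pos'])
v=np.hstack([cv2.resize(C[n]['img'][a:a+120,b:b+160],(400,300),interpolation=cv2.INTER_CUBIC) for n,a,b in (('scene',90,210),('side',100,200))])
cv2.imwrite('pics/z6.png',v[:,:,::-1])
E
```

```text
clock: 9.32
eef_pos: [643.5, 91.3, 235.7]
eef_rot: [-1.573, 0.0, -1.571]
wrist_force: [-0.1, 0.9, 0.2]
finger_gap: 0.3
(array([637.78229199,  84.97930544, 174.37047436]), [array([-0.6,  0.7]), array([-0.4, -0.7])])
[{'xy': [268.1, 238.7], 'score': 0.66}]
-115 [[274.99830172 389.20518948]]
0 [[272.75351515 234.6578806 ]]
60 [[271.36909604 139.14204432]]
115 [[269.94175058  40.50177353]]
[643.89383637  92.10414633 237.91212563]
```

View pics/z6.png

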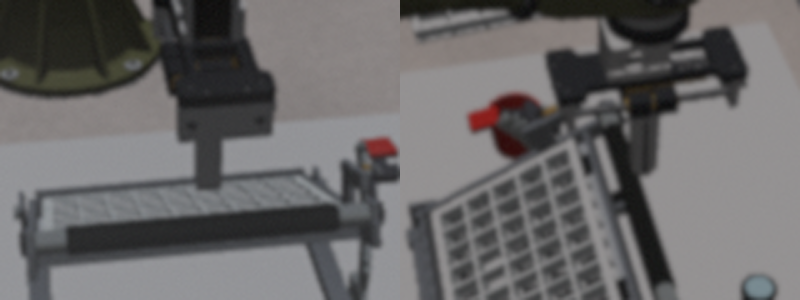

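View pics/wrist6.png

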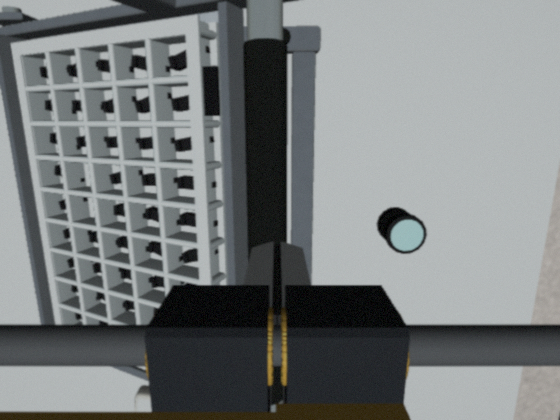

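The sleeve is at columns 246–288 in the wrist view and the bar centre is at x≈638. The tips are about 5 mm to the far side, so I'll shift back 4 mm and descend to contact.

```bash
python3 -m jog '[0,12,-4,0,0,0,0,20,-4,0,0,0,0,24,-4,0,0,0,0,26,-4,0,0,0,0,28,-4,0,0,0,0,30,-4,0,0,0,0,32,-4,0,0,0,0,34,-4,0,0,0,0,34,-4,0,0,0]'
python3 - <<'E'
from h import *
C={n:manip.camera(n) for n in ['scene','side']}
v=np.hstack([cv2.resize(C[n]['img'][a:a+120,b:b+160],(400,300),interpolation=cv2.INTER_CUBIC) for n,a,b in (('scene',90,210),('side',100,200))])
cv2.imwrite('pics/z7.png',v[:,:,::-1])
E
```

```text
clock: 10.27
eef_pos: [640.4, 91.0, 202.9]
eef_rot: [-1.569, 0.0, -1.571]
wrist_force: [0.5, 0.1, 0.7]
finger_gap: 0.3
```

View pics/z7.png

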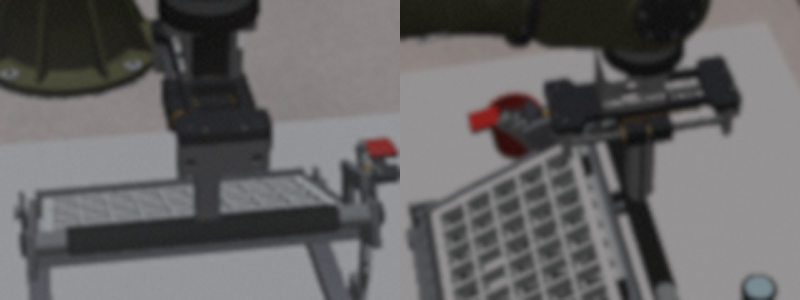

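Nearly at contact, tips over the bar. I'll start easing down along the arc.

```bash
python3 -m jog '[0,2,0,0,0,0,0,4,1,0,0,0,0,6,2,0,0,0,0,8,3,0,0,0,0,10,4,0,0,0,0,10,4,0,0,0]'
python3 -c "
from h import *
s=manip.read_state();print(s['wrist_force'],s['moment'],s['eef_pos'])
C={n:manip.camera(n) for n in ['scene','side']}
v=np.hstack([cv2.resize(C[n]['img'][a:a+120,b:b+160],(400,300),interpolation=cv2.INTER_CUBIC) for n,a,b in (('scene',90,210),('side',100,200))])
cv2.imwrite('pics/z8.png',v[:,:,::-1])
"
```

```text
clock: 10.87
eef_pos: [645.3, 91.0, 193.9]
eef_rot: [-1.566, 0.0, -1.571]
wrist_force: [5.1, 0.2, 8.3]
finger_gap: 0.6
[5.12331435 0.18401469 8.26126189] [ 0.06446361 -0.98489973 -0.00366064] [645.32429319  90.97028076 193.92630358]
```

View pics/z8.png

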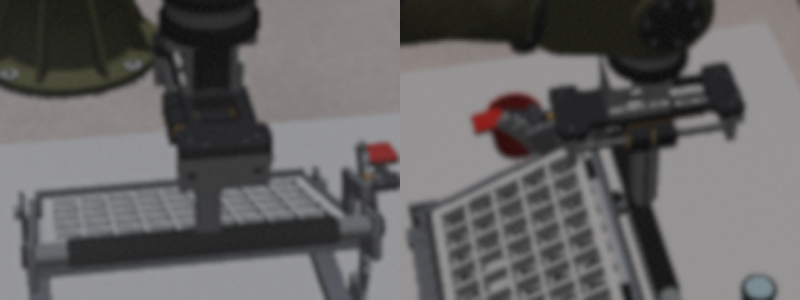

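Contact shows 8 N up, but also 5 N sideways. I'll check the tip position on the sleeve.

```bash

python3 -c "
from h import *
C={n:manip.camera(n) for n in ['wrist','side','scene']}
w=cv2.resize(C['wrist']['img'][100:300,180:380],(400,400),interpolation=cv2.INTER_CUBIC)
s=cv2.resize(C['side']['img'][140:220,260:340],(400,400),interpolation=cv2.INTER_CUBIC)
cv2.imwrite('pics/z9.png',np.hstack([w,np.clip(s*1.8,0,255).astype(np.uint8)])[:,:,::-1])
e=manip.read_state()['eef_pos']-[0,0,22]
for n in C: print(n,proj(C[n],e+np.array([[0,0,0],[-5,0,-10],[0,100,-12]])))
"
```

```text
wrist [[276.317853   260.20170622]
 [266.82916244 253.3619935 ]
 [276.39776321  51.84168367]]
side [[296.57852091 179.86618683]
 [294.61903896 182.80522462]
 [288.04527149 156.8583285 ]]
scene [[292.83538122 181.17704439]
 [292.45319972 183.55677007]
 [339.69016048 181.61674347]]
```

View pics/z9.png

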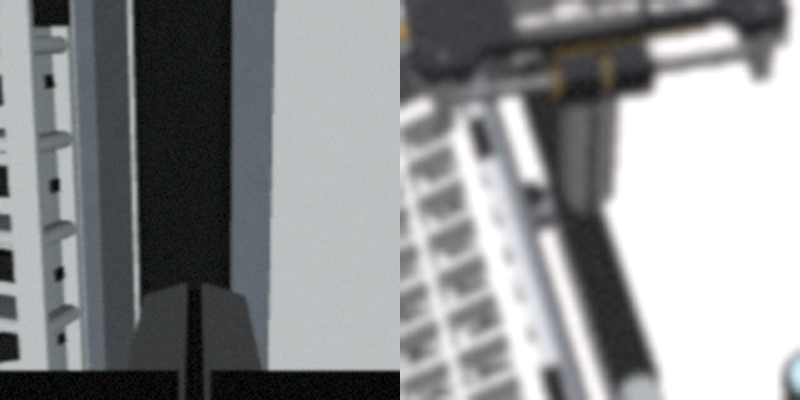

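The tips lie across the sleeve, about 2 mm to the far side of its centre. The sideways force is friction because my path advanced less in x than the arc. I'll follow the arc more closely.

```bash
python3 -m jog '[0,3,1.6,0,0,0,0,6,3.2,0,0,0,0,9,4.6,0,0,0,0,12,6,0,0,0,0,15,7.2,0,0,0,0,18,8.5,0,0,0,0,21,9.6,0,0,0,0,24,10.8,0,0,0,0,27,12,0,0,0,0,30,13,0,0,0]'; python3 -m jog '[0,3,1.1,0,0,0,0,6,2.2,0,0,0,0,9,3.2,0,0,0,0,12,4.1,0,0,0,0,15,5,0,0,0,0,18,5.8,0,0,0,0,21,6.6,0,0,0,0,24,7.4,0,0,0,0,27,8.1,0,0,0,0,30,8.7,0,0,0]'
python3 -c "
from h import *
C={n:manip.camera(n) for n in ['scene','side','wrist']}
save(C['wrist'],'wrist10')
v=np.hstack([cv2.resize(C[n]['img'][a:a+120,b:b+160],(400,300),interpolation=cv2.INTER_CUBIC) for n,a,b in (('scene',110,210),('side',120,200))])
cv2.imwrite('pics/z10.png',v[:,:,::-1])
"
```

```text
clock: 11.95
eef_pos: [659.1, 91.0, 164.8]
eef_rot: [-1.563, 0.001, -1.571]
wrist_force: [11.3, 0.7, 9.9]
finger_gap: 0.7
clock: 12.78
eef_pos: [667.7, 91.0, 134.5]
eef_rot: [-1.564, 0.0, -1.571]
wrist_force: [7.9, -0.4, 7.7]
finger_gap: 0.3
```

View pics/z10.png

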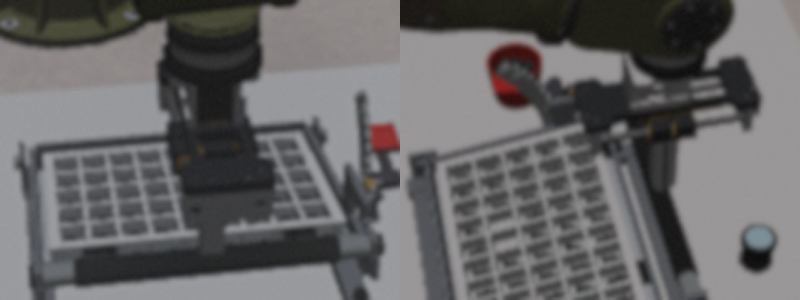

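View pics/wrist10.png

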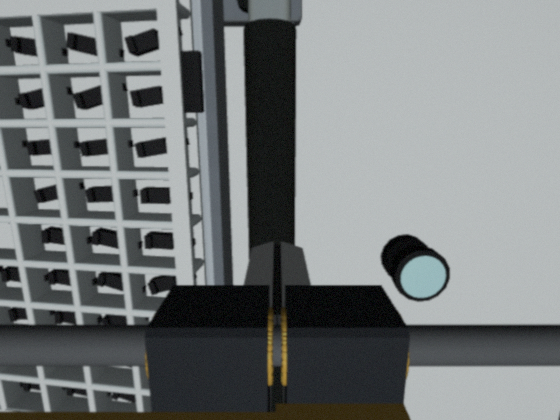

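```bash
python3 -m jog '[0,3,1.5,0,0,0,0,6,3,0,0,0,0,9,4,0,0,0,0,12,5,0,0,0,0,15,5.6,0,0,0,0,18,6.2,0,0,0,0,20.5,6.6,0,0,0,0,23,7,0,0,0,0,25,7.2,0,0,0,0,27,7.4,0,0,0]'
python3 -m jog '[0,1.5,0.1,0,0,0,0,3,0.2,0,0,0,0,4.5,0.3,0,0,0,0,6,0.4,0,0,0,0,6,0.4,0,0,0]'
```

```text
clock: 13.77
eef_pos: [673.2, 91.0, 105.8]
eef_rot: [-1.57, 0.0, -1.571]
wrist_force: [-0.8, 0.6, 5.3]
finger_gap: 0.2
clock: 14.18
eef_pos: [673.9, 91.0, 99.9]
eef_rot: [-1.569, 0.0, -1.571]
wrist_force: [1.0, 0.4, 4.1]
finger_gap: 0.3
```

```bash
python3 -m jog '[0,1,0,0,0,0,0,2,0,0,0,0,0,3,0,0,0,0,0,3,0,0,0,0]'; python3 -m jog '[0,0.7,0,0,0,0,0,1.4,0,0,0,0,0,2,0,0,0,0,0,2,0,0,0,0]'
```

```text
clock: 14.52
eef_pos: [674.2, 91.0, 97.2]
eef_rot: [-1.569, 0.0, -1.571]
wrist_force: [4.4, -0.0, 4.4]
finger_gap: 0.7
clock: 14.85
eef_pos: [674.3, 91.0, 95.4]
eef_rot: [-1.568, 0.0, -1.571]
wrist_force: [3.5, -0.1, 4.6]
finger_gap: 0.4
```

```bash
python3 -m jog '[0,0.7,0,0,0,0,0,1.4,0,0,0,0,0,2,0,0,0,0,0,2,0,0,0,0]'; python3 -m jog '[0,0.5,0,0,0,0,0,1,0,0,0,0,0,1,0,0,0,0]'
```

```text
clock: 15.18
eef_pos: [674.5, 91.0, 95.1]
eef_rot: [-1.567, 0.0, -1.571]
wrist_force: [-1.7, -0.4, 18.0]
finger_gap: 0.6
clock: 15.43
eef_pos: [674.6, 91.0, 94.9]
eef_rot: [-1.567, 0.0, -1.571]
wrist_force: [-5.9, -1.8, 24.4]
finger_gap: 0.3
```

Force rose to 24 N at the expected home height (TCP 95), so the frame is on its stops. I'll lift straight off.

```bash
python3 -m jog '[0,-2,0,0,0,0,0,-6,0,0,0,0,0,-20,0,0,0,0,0,-50,0,0,0,0,0,-90,0,0,0,0,0,-130,0,0,0,0,0,-170,0,0,0,0,20,-180,-20,0,0,0,20,-180,-20,0,0,0,20,-180,-20,0,0,0]'
python3 - <<'E'
from h import *
from scipy.optimize import least_squares
C={n:manip.camera(n) for n in ['scene','side','wrist']}
for n in C: save(C[n],n+'11')
for t in ('pawl_pad','bar_mid','tub','phone','loupe'):
  o=[]
  for n in C:
    r=manip.tip_of(t,C[n])[:1]
    for a in r: print(t,n,np.round(a['xy'],1),round(a['score'],2))
    if r and r[0]['score']>.4: o.append((C[n],np.array(r[0]['xy'])))
  if len(o)>1: print('  ',*tri(o))
for t in (0,.03,.08):
  W,f=model([541.1,88.2,.0138,t]); print(t,[proj(C[n],[f(250,115,16),f(250,-115,16)]).round(1).tolist() for n in ('scene','side')])
print(manip.read_state()['wrist_force'])
v=np.hstack([cv2.resize(C[n]['img'][a:a+150,b:b+200],(400,300),interpolation=cv2.INTER_CUBIC) for n,a,b in (('scene',130,210),('side',130,180))])
cv2.imwrite('pics/z11.png',v[:,:,::-1])
E
```

```text
clock: 16.27
eef_pos: [653.1, 70.5, 272.9]
eef_rot: [-1.57, 0.0, -1.572]
wrist_force: [-0.4, 0.6, 0.4]
finger_gap: 0.7
pawl_pad scene [360.6 170.8] 0.52
pawl_pad side [245.9 156.6] 0.48
   [538.55418935 270.96220158 105.27811452] [array([ 0.5, -0.6]), array([0.3, 0.6])]
bar_mid scene [292.1 226.8] 0.73
bar_mid side [306.8 206.2] 0.57
bar_mid wrist [293.7 171.3] 0.65
   [671.64105631  87.85396673  65.11217649] [array([0.8, 0.9]), array([-1.5, -0.5]), array([2.4, 3.9])]
tub scene [401.6 206.3] 0.95
tub side [246.2 155.6] 0.53
   [552.36384792 385.80857621  -4.28238247] [array([ 1.2, -1.4]), array([0.6, 1.3])]
phone scene [174.7 213.6] 0.57
phone side [266.5 318.9] 0.79
phone wrist [294.5 173.6] 0.58
   [577.28790323 -87.46756318 -26.92805677] [array([40.9, 22.5]), array([ 19. , -35.5]), array([-75.2, 123.9])]
loupe scene [282.8 282.8] 0.68
loupe side [340.1 224.9] 0.74
loupe wrist [381.3 194.5] 0.58
   [769.99788334  53.38563533  -1.20706562] [array([0.6, 0.9]), array([ 0.6, -0.9]), array([-3.6,  2.1])]
0 [[[345.2, 223.4], [241.4, 234.3]], [[294.8, 176.8], [316.1, 238.9]]]
0.03 [[[345.4, 220.7], [241.2, 231.6]], [[294.7, 175.1], [316.1, 237.3]]]
0.08 [[[345.7, 216.0], [240.7, 226.9]], [[294.3, 172.2], [315.8, 234.6]]]
[0.39512554 0.24268006 0.25771214]
```

View pics/z11.png

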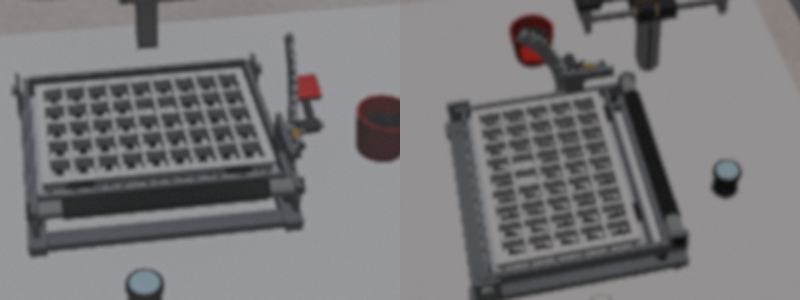

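View pics/wrist11.png

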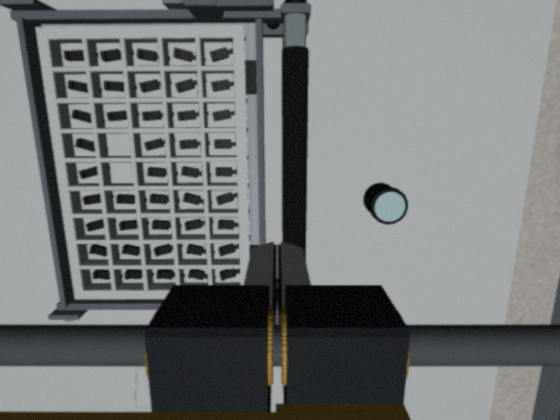

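View pics/scene11.png

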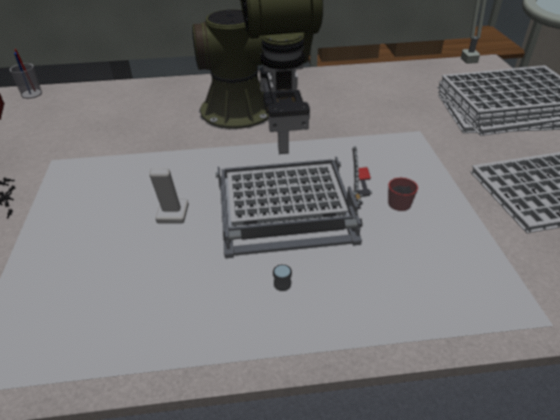

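The frame lies flat: the sleeve ends in the scene view match the tilt-0 prediction to about 1 px. The pad has moved about 23 mm in the frame's axes, so the pawl is clear. The tub (402,194), phone (168,195) and loupe (282,277) are where they started. Handing in.

```bash
python3 -c "
from cell import manip
print(manip.sign_off())"
```

```text
the job is handed in; nothing more can be done
None
```

The rest is lying flat on its base with the pawl clear. I handed it in with the arm well above everything, after about 17 s of the 42 s allowed.

**What I did**
- **Pawl:** I pressed the red pad with the closed fingertips at about 5 N until the force fell to zero. When I lifted off, the pad stayed down.
- **Frame:** I eased the black bar down along its arc with 4 to 10 N of downward push. It reached the stops at the expected height, TCP about 95 mm, where I pressed to 24 N to seat it. I then lifted straight off.

**Last checks**
- **Tilt:** the sleeve ends in the scene picture match the flat position to about 1 px. The bar centre came out at 65 mm by triangulation against 61 mm expected, which is within that method's error. The hard stop matched the flat height to better than 1 mm.
- **Pawl:** the pad has moved about 23 mm relative to the frame, which fits the clear position.
- **Loose things:** the tub, phone and loupe look unmoved in the pictures.

**Disagreements**
- During part of the push, the sideways force on the bar reached about 11 N. I put it down to friction, and no slip showed.
- The final triangulation of the phone was spoiled by a false detection in the wrist camera. The tub's came out about 11 mm from the first, which I put down to detection error. For both I relied on the scene picture.

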